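# Eject the dowel and set the pressure cap of a dowel holder

### The arm

A 6-joint arm with a two-finger parallel gripper is mounted at the origin on the work surface. World frame = base frame: x ahead of the robot, y to its left, z up, the work surface at z = 0. Lengths are in m, angles in rad, forces in N, time in s.
With the tool pointing down it reaches from about 0.375 to 0.9 m from the base axis. Payload 3.1 kg.
Tool frame: the origin (TCP) lies midway between the tips of the shut fingers; the grasp point (between the pads) lies bot.grasp_offset behind it (bot.grasp_offset is the distance from the TCP to the grasp point, in m); z points along the fingers, y is the line along which they close (so a half turn about z gives the same grasp; the last joint's range is limited). The gripper opens to 85 mm and grips with 20 to 120 N. Pads are 22 mm wide; open, the fingers measure 114 mm over their backs; the gripper's body (76 mm by 85 mm) begins 54 mm behind the grasp point. The pads swing forward as they close: fully open they stand 13 mm farther back than shut.
Start: joints at [-1.319, 0.527, 1.433, -0, 1.181, -0.178], TCP at [0.26, -0.568, 0.231] pointing down, gripper open.
Joint ranges: [-3.08, 3.08], [-0.75, 2.2], [0.22, 2.44], [-1.43, 4.57], [0, 2.65], [-2.85, 2.85]. Speed limits (rad/s): [2.79, 2.79, 3.14, 3.14, 3.14, 3.14].

### API

Orientations are given as a unit quaternion [x, y, z, w].
In Python, from bench import monitor, get_image, camera_info, bot gives the robot as it stands. The module is installed in compiled form; this text tells all that it offers.
- The arm moves only by the tool step_arm, never from a script. Its argument "series" is a list of rows, each a list of 6 numbers: the shift along the tool's x, y, z in mm, then the turn, a rotation vector about the tool's x, y, z in degrees. In form: [[dx, dy, dz, ax, ay, az], ...]. A call has exactly 8 rows; each row is the pose to reach, as a shift and turn from the pose commanded when the call began, along the tool's axes at that moment; what a row does not reach only later rows make up. A row lasts 1/8 s, in which the tool goes at most 62.5 mm and 10.7 degrees, less where a joint would pass 70% of its speed; a pose out of reach is approached as far as the arm can. A call with a gripper value outside its range is refused whole. "claw" is the opening in per cent of the stroke, from 0 (shut) to 100 (fully open), set as the call begins (left out, the last holds). The fingers move at their own pace and stop on an object; the grip force is fixed at half the most. Time passes only in rows, so rows that repeat a pose let the fingers close, or fill a call up. It gives the time, the measured TCP pose, the force, the opening and the grip force at its end, in the units of the state.
- monitor.state(): the state, without advancing time (a new reading comes with each control period).
- get_image(name): name is "scene" or "side" or "wrist"; returns the picture (420x560x3 uint8, red, green, blue); there is no depth.
- camera_info(name): a dict with "fx", "fy", "cx", "cy" (pixels), "world_to_cam" (4x4, takes a point from world to camera coordinates); the wrist camera has in their place "tool_from_camera" (4x4, takes a point from camera to tool coordinates, whose origin is the TCP and whose axes are the flange's). Camera axes: x right, y up, looking along -z (the intrinsics and any distortion apply to the point x, -y, -z); pixel columns grow to the right and rows downward; lengths in m; the calibration is good to about 2 mm. The wrist camera is an equidistant fisheye: a pixel r from the principal point sees the ray r / f radians off the axis. A picture is of the moment at which its call begins: read the wrist's pose just before it. camera_info takes no time and is no camera call.
- bot.job_done(): hands the job in; it is judged then, once.
The state is a dict: "t": time; "qpos": joint angles; "joint_velocities": joint speeds; "effort": joint torques, N m; "position": TCP position; "orientation": TCP orientation; "contact_force": force on the tool from outside, world axes, zero at the start; "moment": the same for the moment, N m; "width": opening from 0.0 (shut) to 1.0 (fully open); "grip_force": force on a finger pad.
Only numpy, scipy, OpenCV 4.12 (cv2) and the standard library are available. Lean on these libraries where they do the work, as an engineer would, in place of code of your own. Each camera call takes 0.05 s, during which the arm holds its last target. There are 200 camera calls.

### The job

Clear the bench dowel holder: press its spring ejector slide all the way in so that the wooden dowel drops out into the catch tray, and let the slide spring back. Then screw the knurled pressure cap on top down clockwise until it bottoms out, back it off a quarter turn for running clearance, and finish while still gripping the cap there, so that a colleague can set the lock; nothing is let go at the end. Leave the dowel in the tray and the hammer and the glue jar where they are.

Things in the scene. Friction and masses are not known exactly. Their poses are not given: they have to be found in the camera images.
- holder: Fixed dowel holder, long along its own y axis. Origin: on the bench under the centre of its dark steel block (50 mm in x, 60 mm in y, top 52 mm above the bench); z up. A 20 x 20 mm channel, floor 24 mm high, runs through the block along y. A grey base plate, 70 mm wide, 10 mm high, runs from y = -150 to +30 mm, with two guide strips on it (x = +-20 mm, top 14 mm high).
- exit (a point): Centre of the channel's exit, in the block's face at y = +30 mm of the holder, 34 mm above the bench; holder's axes.
- tray (a point): Centre of the floor of the open plywood catch tray in front of the exit: y = 70 mm of the holder, 4 mm above the bench; holder's axes. Inside 64 mm (x) by 80 mm (y), walls 22 mm high above the bench.
- ejector (a joint): Travel of the ejector slide in m: 0 at rest, 0.058 fully in. It moves along the holder's +y. A spring pushes it back: about 3 N at rest, 8 N fully in; it returns by itself when let go. Its round pin (14 mm diameter) pushes the dowel; fully in, the pin stands about 6 mm out of the exit.
- ejector_tab (a point): Centre of the pressing face (facing the holder's -y) of the ejector's upright aluminium tab, 45 mm above the bench; it moves with the slide. Tab: 34 mm wide (holder x), 8 mm thick (y), 15 to 57 mm above the bench. At rest the face lies at y = -103 mm of the holder; behind it there is free room.
- cap (a joint): Angle of the pressure cap in rad: it grows as the cap is screwed down, clockwise seen from above. 3.2 is the hard stop: bottomed on the steel shoulder. The cap is already started on its thread and cannot come off (0 is the other stop); it starts from 0 to 1.6. It sinks 8 mm per full turn (1.27 mm per rad); friction about 0.06 N m, so it stays where it is left.
- cap_top (a point): Centre of the top face of the knurled steel cap, on its vertical axis, which passes through the holder's origin; 94 mm above the bench when bottomed, up to 4 mm higher before. The cap is a cylinder, 38 mm diameter, 36 mm high; it bottoms on a shoulder of 48 mm diameter, 58 mm above the bench. A dark radial rib on its top, along this point's x axis, turns with it.
- cap_grip (a point): Point on the cap's axis 14 mm below its top face: a good height to grip it, from above at any yaw.
- dowel: Loose wooden dowel, 18 mm diameter, 34 mm long, 15 g, lying in the block's channel along its own y axis. Origin: its centre.
- hammer: Bystander: small hammer lying on the bench. Origin: centre of its underside, its length along x.
- glue_jar: Bystander: jar of 60 mm diameter and 80 mm high, standing on the bench. Origin: centre of its underside.

How it is judged:
By the outcome, as a careful person would: the job done as asked, in the order asked, and still so for the second after the job is handed in, while the arm keeps its last pose, push and grip.
It also fails if it takes over 72 s, if anything falls off the work surface, if the arm or the gripper's body presses on something with over 40 N, if the wrist force passes 120 N, or if a joint passes its speed limit or range.

## Working session

There is one attempt and no reset: what is moved stays moved. The work goes in short steps, Python scripts to look and compute and a tool call to move; the robot and the scene stay as the last step left them, time stands still between calls to the robot, and variables do not carry over. Pictures are saved under pics/ and viewed, at most 10 in all, crops included, and the job is handed in when it is done.

Besides the shell and the picture viewer there is one more tool, called as a command line: name --pt "numbers of a row" for each row, then --argument value for the rest. step_arm: Moves the arm, as the interface text tells. Its arguments: {"type":"object","properties":{"series":{"type":"array"},"claw":{"type":"number"}},"required":["series"]}

```bash
mkdir -p pics
python3 - <<'E'
from bench import monitor,get_image,camera_info,bot
import cv2,numpy as np
s=monitor.state();print(s,bot.grasp_offset)
for n in("scene","side","wrist"):
    cv2.imwrite(f"pics/{n}0.png",get_image(n)[:,:,::-1]);print(n,camera_info(n))
E
```

```text
{'t': 0.0, 'qpos': array([-1.31948193e+00,  5.28432826e-01,  1.43393584e+00,  1.87581261e-05,
        1.18140735e+00, -1.78501841e-01]), 'joint_velocities': array([-0.00011123, -0.0001918 , -0.00051613,  0.0003417 ,  0.00077695,
        0.00067576]), 'effort': array([-3.97650228e-04, -4.42349160e+01, -1.78026992e+01, -3.02103708e-04,
        8.35012266e-03,  4.72705437e-06]), 'position': array([ 0.26028482, -0.56741488,  0.23034345]), 'orientation': array([ 9.76996172e-01,  2.13254048e-01, -3.10680399e-05, -1.09127589e-03]), 'contact_force': array([-0.07262647, -0.19247774, -0.10808234]), 'moment': array([-0.01264694,  0.01681182,  0.06711501]), 'grip_force': 0.0, 'width': 1.0011358222871618} 0.0187
scene {'fx': 464.8754776455139, 'fy': 464.8754776455139, 'cx': 278.08152839057686, 'cy': 209.27520597658759, 'world_to_cam': array([[-0.80944227,  0.58713136,  0.00894293,  0.46335478],
       [-0.45847036, -0.64143435,  0.61511536,  0.21100361],
       [ 0.36688982,  0.4938003 ,  0.7883864 , -1.53490915],
       [ 0.        ,  0.        ,  0.        ,  1.        ]])}
side {'fx': 546.4301218569835, 'fy': 546.4301218569835, 'cx': 277.6759292142658, 'cy': 210.36219034371462, 'world_to_cam': array([[-0.81065096, -0.58550479,  0.0053998 ,  0.4466964 ],
       [ 0.3981643 , -0.54446323,  0.73825807, -0.27184577],
       [-0.42931364,  0.60061963,  0.67449675, -1.4368844 ],
       [ 0.        ,  0.        ,  0.        ,  1.        ]])}
wrist {'fx': 325.19226210127806, 'fy': 325.19226210127806, 'cx': 283.9722430325029, 'cy': 210.78514983812357, 'tool_from_camera': array([[-4.02332782e-04,  9.46441771e-01,  3.22874299e-01,
         8.26312531e-02],
       [ 9.99999911e-01,  3.39867239e-04,  2.49843963e-04,
         1.23730382e-03],
       [ 1.26728366e-04,  3.22874371e-01, -9.46441823e-01,
        -1.43104198e-01],
       [ 0.00000000e+00,  0.00000000e+00,  0.00000000e+00,
         1.00000000e+00]])}
```

View pics/scene0.png

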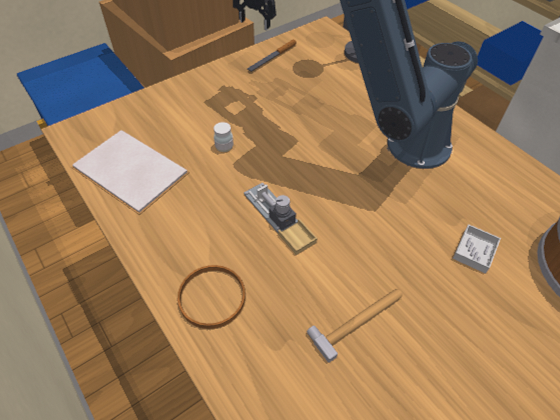

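View pics/side0.png

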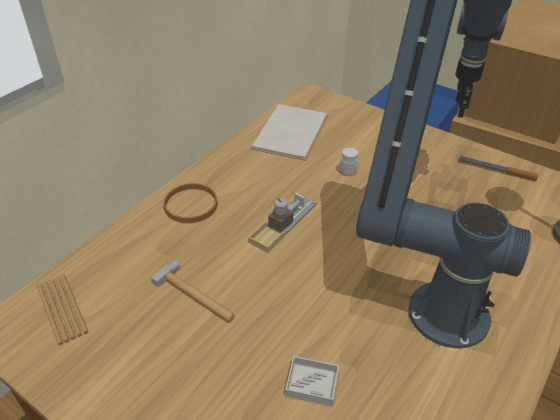

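The scene view shows the holder with its cap at about (282,201), the tray at (297,235) and the tab end at (262,190). The jar is at (223,137) and the hammer at (355,325). In the side view the cap is at about (281,203), the tray at (268,236) and the tab at (299,198). I'll zoom in on both.

Run:
```python
import cv2,numpy as np
a=cv2.imread("pics/scene0.png")[175:255,235:325];b=cv2.imread("pics/side0.png")[180:260,240:330]
f=lambda i:cv2.resize(i,None,fx=4.4,fy=4.4,interpolation=cv2.INTER_CUBIC)
o=np.hstack([f(a),f(b)])
cv2.imwrite("pics/z0.png",o);print(o.shape)
```

```text
(352, 792, 3)
```

View pics/z0.png

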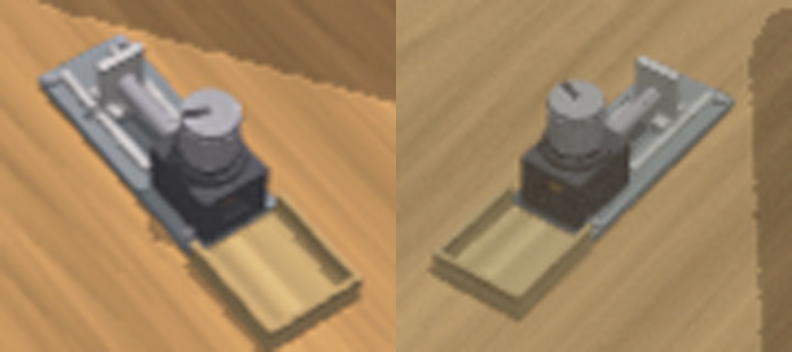

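```bash
cat > h.py <<'E'
from bench import monitor,get_image,camera_info,bot
import numpy as np,cv2
from scipy.optimize import least_squares
from scipy.spatial.transform import Rotation as R
def proj(n,P,st=None):
    c=camera_info(n);P=np.atleast_2d(P)
    if n=="wrist":
        T=np.eye(4);T[:3,:3]=R.from_quat(st["orientation"]).as_matrix();T[:3,3]=st["position"]
        W=np.linalg.inv(T@c["tool_from_camera"])
    else: W=c["world_to_cam"]
    p=P@W[:3,:3].T+W[:3,3];v=np.c_[p[:,0],-p[:,1],-p[:,2]]
    if n=="wrist":
        r=np.hypot(v[:,0],v[:,1])+1e-12;th=np.arctan2(r,v[:,2]);uv=v[:,:2]/r[:,None]*th[:,None]
    else: uv=v[:,:2]/v[:,2:]
    return uv*[c["fx"],c["fy"]]+[c["cx"],c["cy"]]
def tri(obs): # [(cam,uv,state)]
    return least_squares(lambda X:np.concatenate([proj(n,X,s)[0]-uv for n,uv,s in obs]),[.6,-.1,.05])
def hold(x,y,yaw,P): return np.asarray(P)@R.from_euler('z',yaw).as_matrix().T+[x,y,0]
def fit(obs,x0): # obs (cam,uv,state,holderpoint)
    f=lambda q:np.concatenate([proj(n,hold(*q,p),s)[0]-uv for n,uv,s,p in obs])
    return least_squares(f,x0,loss='soft_l1')
def tool(T,st):  # target xyz -> shift in tool axes mm
    return 1000*R.from_quat(st["orientation"]).inv().apply(np.asarray(T)-st["position"])
E
python3 - <<'E'
from h import *
r=tri([("scene",(283.9,200),None),("side",(280.9,202.7),None)]);print(r.x,r.fun)
A=.001
o=[("scene",(283.9,200),None,[0,0,.097]),("side",(280.9,202.7),None,[0,0,.097]),
("scene",(244.1,193.6),None,[-.035,-.15,.01]),("scene",(263.4,183.4),None,[.035,-.15,.01]),("side",(316.6,202.7),None,[-.035,-.15,.01]),
("scene",(316.8,239.8),None,[.035,.113,.022]),("scene",(295.2,251.8),None,[-.035,.113,.022]),
("side",(248.2,238.6),None,[.035,.113,.022]),("side",(266.8,249.3),None,[-.035,.113,.022])]
def swap(o): return [(n,u,s,[-p[0],p[1],p[2]]) for n,u,s,p in o]
best=None
for oo in (o,swap(o)):
  for y in np.arange(-3,3,1.):
    q=fit(oo,[r.x[0],r.x[1],y])
    if best is None or q.cost<best.cost:best=q
print(best.x,best.cost,best.fun.reshape(-1,2).round(1).tolist())
s=monitor.state();print(R.from_quat(s["orientation"]).as_matrix().round(3))
x,y,yaw=best.x
for nm,p in dict(cap=[0,0,.097],tab=[0,-.103,.045],behind=[0,-.15,.05]).items():
    w=hold(x,y,yaw,[p])[0];print(nm,w,np.hypot(w[0],w[1]))
# jar 
r=tri([("scene",(222.5,127.5),None),("side",(350,153),None)]);print('jar',r.x,r.fun)
E
```

```text
[ 0.54715015 -0.00957423  0.09628026] [-0.03672505 -0.11669627 -0.08147262  0.10498804]Traceback (most recent call last):
  File "<stdin>", line 12, in <module>
  File "h.py", line 21, in fit
    return least_squares(f,x0,loss='soft_l1')
    return func(*args, **kwargs)
    result = trf(vector_fun.fun, vector_fun.jac, x0, f0, J0, lb, ub, ftol, xtol,
                 gtol, max_nfev, x_scale, loss_function, tr_solver,
                 tr_options.copy(), verbose, callback=callback_wrapped)
    return trf_no_bounds(
        fun, jac, x0, f0, J0, ftol, xtol, gtol, max_nfev, x_scale,
        loss_function, tr_solver, tr_options, verbose, callback=callback)
    J = jac(x)
    self._update_jac()
    ~~~~~~~~~~~~~~~~^^
    self.J = self.jac_wrapped(xp_copy(self.x), f0=self.f)
             ~~~~~~~~~~~~~~~~^^^^^^^^^^^^^^^^^^^^^^^^^^^^
    J, dct = approx_derivative(
             ~~~~~~~~~~~~~~~~~^
        self.fun,
        ^^^^^^^^^
    ...<2 lines>...
        **self.finite_diff_options,
        ^^^^^^^^^^^^^^^^^^^^^^^^^^^
    )
    ^
    J, _nfev = _dense_difference(fun_wrapped, x0, f0, h,
   
[... 200 characters left out ...]
                    ^^^
    df = [f_eval - f0 for f_eval in f_evals]
                                    ^^^^^^^
    f = np.atleast_1d(self.fun(x, *self.args, **self.kwargs))
                      ~~~~~~~~^^^^^^^^^^^^^^^^^^^^^^^^^^^^^^
    return np.atleast_1d(self.fun(x))
                         ~~~~~~~~^^^
    return self.f(x, *self.args, **self.kwargs)
           ~~~~~~^^^^^^^^^^^^^^^^^^^^^^^^^^^^^^
  File "h.py", line 20, in <lambda>
    f=lambda q:np.concatenate([proj(n,hold(*q,p),s)[0]-uv for n,uv,s,p in obs])
                               ~~~~^^^^^^^^^^^^^^^^
  File "h.py", line 6, in proj
    c=camera_info(n);P=np.atleast_2d(P)
ValueError: time passes only in moves, steps and waits
```

```bash
sed -i 's/^def proj/CI={n:camera_info(n) for n in("scene","side","wrist")}\ndef proj/; s/c=camera_info(n);/c=CI[n];/' h.py
cat > m1.py <<'E'
from h import *
o=[("scene",(283.9,200),None,[0,0,.0963]),("side",(280.9,202.7),None,[0,0,.0963]),
("scene",(244.1,193.6),None,[-.035,-.15,.01]),("scene",(263.4,183.4),None,[.035,-.15,.01]),("side",(316.6,202.7),None,[-.035,-.15,.01]),
("scene",(316.8,239.8),None,[.035,.113,.022]),("scene",(295.2,251.8),None,[-.035,.113,.022]),
("side",(248.2,238.6),None,[-.035,.113,.022]),("side",(266.8,249.3),None,[.035,.113,.022])]
def swap(o): return [(n,u,s,[-p[0],p[1],p[2]]) for n,u,s,p in o]
E
python3 - <<'E'
from m1 import *
best=None
for oo in (o,swap(o)):
  for y in np.arange(-3,3,1.):
    q=fit(oo,[.547,-.01,y])
    if best is None or q.cost<best.cost:best=q
print(best.x,best.cost,best.fun.reshape(-1,2).round(1).tolist())
s=monitor.state();print(R.from_quat(s["orientation"]).as_matrix().round(3))
x,y,yaw=best.x
for nm,p in dict(cap=[0,0,.097],tab=[0,-.103,.045],behind=[0,-.15,.05]).items():
    w=hold(x,y,yaw,[p])[0];print(nm,w,np.hypot(w[0],w[1]))
r=tri([("scene",(222.5,127.5),None),("side",(350,153),None)]);print('jar',r.x,r.fun)
E
```

```text
[ 0.54897152 -0.00752304 -0.01525298] 32.10218025758662 [[-0.1, 0.7], [-1.0, 0.2], [0.5, -1.6], [0.6, -1.4], [-18.1, -8.7], [0.8, -1.4], [1.9, -1.2], [-0.9, -1.3], [-0.6, -1.6]]
[[ 0.909  0.417 -0.   ]
 [ 0.417 -0.909  0.002]
 [ 0.    -0.002 -1.   ]]
cap [ 0.54897152 -0.00752304  0.097     ] 0.5490230695298813
tab [ 0.54740053 -0.11051106  0.045     ] 0.5584442963629356
behind [ 0.54668367 -0.15750559  0.05      ] 0.5689209448201598
jar [ 0.52014828 -0.3717824   0.07535787] [ 0.08245722  0.29042017  0.16654387 -0.27671539]
```

The zoom shows the cap top at scene (284,200) and side (281,203). The holder's +y runs nearly along world +y, with the tab at about y = -0.11. I'll shut the gripper and move above the slide end for a close look.

step_arm --pt "55 -33 4 0 0 -8" --pt "110 -67 8 0 0 -16" --pt "165 -100 11 0 0 -24" --pt "220 -134 15 0 0 -32" --pt "275 -167 19 0 0 -40" --pt "330 -201 22 0 0 -48" --pt "385 -234 26 0 0 -56" --pt "440 -268 30 0 0 -64.5" --claw 0

```text
t: 1.15
position: [0.5408, -0.1528, 0.2021]
orientation: [0.711, 0.703, -0.0, 0.0]
contact_force: [-0.2, -0.9, 0.4]
width: 0.002
grip_force: 0.0
```

Run:
```python
from h import *
s=monitor.state();print(s["t"],s["position"],s["orientation"],s["qpos"],s["width"],s["joint_velocities"].round(2))
cv2.imwrite("pics/w1.png",get_image("wrist")[:,:,::-1])
x,y,yaw=.549,-.0075,-.0153
print(proj("wrist",hold(x,y,yaw,[[0,0,.0963],[-.017,-.103,.057],[.017,-.103,.057],[-.035,-.15,.01],[.035,-.15,.01]]),s).round(1))
```

```text
1.15 [ 0.54079473 -0.15275423  0.20211996] [ 7.10825223e-01  7.03368673e-01 -2.52342437e-06  1.09192363e-04] [-4.74083945e-01  4.79403498e-01  1.62364767e+00 -8.44799979e-05
  1.03833552e+00 -4.63495863e-01] 0.0017419742633661953 [ 0.91  0.21 -0.3  -0.    0.08 -0.27]
[[292.9  22.7]
 [271.8 148.1]
 [310.  148.4]
 [256.7 185.9]
 [322.3 186.2]]
```

View pics/w1.png

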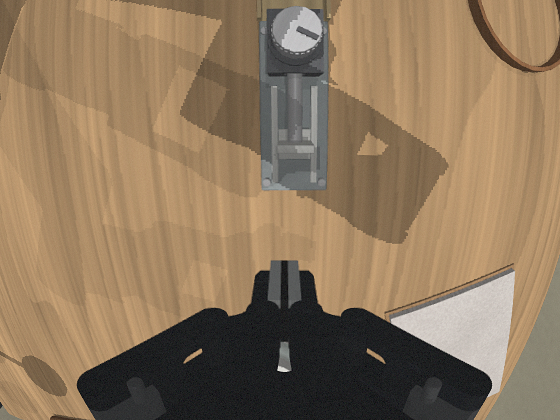

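The wrist view shows the cap top at about (297,30) with its rib pointing right and down. The tab's top edge is at (279–314,150) and the plate's rear corners are at (261,190) and (327,190). That puts the holder about 5 mm to +x of my estimate, but the arm was still moving. I'll move behind the tab and measure again at rest.

step_arm --pt "-10 1 20 0 0 0" --pt "-25 2 40 0 0 0" --pt "-40 3 60 0 0 0" --pt "-40 3 70 0 0 0" --pt "-40 3 70 0 0 0" --pt "-40 3 70 0 0 0" --pt "-40 3 70 0 0 0" --pt "-40 3 70 0 0 0"

```text
t: 2.2
position: [0.5425, -0.1944, 0.1329]
orientation: [0.712, 0.702, 0.0, 0.001]
contact_force: [0.4, -0.4, 0.4]
width: -0.001
grip_force: 0.0
```

Run:
```python
from h import *
s=monitor.state();print(s["t"],s["position"],s["orientation"],s["qpos"],np.abs(s["joint_velocities"]).max())
im=get_image("wrist")[:,:,::-1];np.save("w2.npy",im);cv2.imwrite("pics/w2.png",cv2.resize(im[0:300,180:400],None,fx=2,fy=2,interpolation=cv2.INTER_CUBIC))
x,y,yaw=.549,-.0075,-.0153
print(proj("wrist",hold(x,y,yaw,[[0,0,.0963],[-.017,-.103,.057],[.017,-.103,.057],[-.035,-.15,.01],[.035,-.15,.01]]),s).round(1))
```

```text
2.2 [ 0.54253682 -0.19442339  0.13292325] [7.12358619e-01 7.01815413e-01 1.71412026e-04 5.42010691e-04] [-5.37945310e-01  5.92717831e-01  1.64640744e+00  7.44792023e-05
  9.01331949e-01 -5.23081010e-01] 0.0027922440757238683
[[290.4 -68.3]
 [263.7 100.8]
 [315.  101. ]
 [246.  158.4]
 [330.3 158.5]]
```

View pics/w2.png

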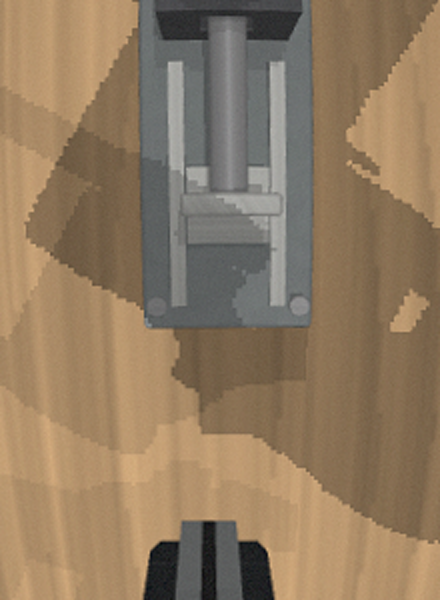

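The close view shows the plate's rear corners at (253,163.5) and (335,163), the tab's rear top edge at (271,107)–(320.5,107), and the shut fingertips at about (285,262). I'll refit the holder pose.

Run:
```python
from m1 import *
s=monitor.state()
w=[("wrist",(253,163.5),s,[-.035,-.15,.01]),("wrist",(335,163),s,[.035,-.15,.01]),("wrist",(271,107),s,[-.017,-.103,.057]),("wrist",(320.5,107),s,[.017,-.103,.057])]
o[4]=("side",(316.6,202.7),None,[.035,-.15,.01])
o=o[:2]+o[2:5]+[(n,u,st,[p[0] if n=="scene" else -p[0],p[1],p[2]]) for n,u,st,p in o[5:]]
best=None
for nm,ob in dict(wrist=w,fixed=o,all=w+o).items():
    q=fit(ob,[.55,-.01,-.01]);print(nm,q.x.round(4),q.cost,q.fun.reshape(-1,2).round(1).tolist())
st={"position":np.array([.54079,-.15275,.2021]),"orientation":[.71083,.70337,0,0]}
w1=[("wrist",(261.5,190),st,[-.035,-.15,.01]),("wrist",(327,190),st,[.035,-.15,.01]),("wrist",(297.5,30),st,[0,0,.0963])]
q=fit(w+w1,[.55,-.01,-.01]);print(q.x.round(4),q.fun.reshape(-1,2).round(1).tolist())
print(tri([("wrist",(297.5,30),st),("scene",(283.9,200),None),("side",(280.9,202.7),None)]).x)
```

```text
wrist [ 0.5522 -0.0117 -0.0053] 1.4364216506042224 [[-1.1, 0.1], [0.8, -0.0], [-0.7, 0.1], [1.0, -0.1]]
fixed [ 0.5281 -0.0028 -0.2267] 137.95553413003057 [[7.1, -1.7], [3.9, 3.9], [36.6, -15.8], [-3.9, 1.0], [-4.5, -2.1], [-21.5, 9.8], [23.4, -10.5], [-0.2, -2.6], [-3.6, -0.3]]
all [ 0.5505 -0.0116  0.0061] 150.1209299222363 [[-1.0, 0.4], [0.9, -0.6], [-1.5, 0.2], [0.2, -0.5], [-1.5, -0.0], [-0.6, -0.7], [17.7, -11.9], [-20.7, 8.6], [-18.7, -9.8], [-20.2, 9.8], [21.5, -14.7], [0.1, -1.8], [0.6, -2.4]]
[ 0.5524 -0.0118 -0.0056] [[-0.9, 0.3], [1.0, 0.2], [-0.5, 0.3], [1.2, 0.2], [-0.1, 0.1], [-0.3, -0.1], [-0.0, -1.9]]
[ 0.55190773 -0.01264098  0.0938246 ]
```

step_arm --pt "10 3 30 0 0 0" --pt "20 6 60 0 0 0" --pt "40 9 88 0 0 0" --pt "50 9 88 0 0 0" --pt "58 9 88 0 0 0" --pt "64 9 88 0 0 0" --pt "70 9 88 0 0 0" --pt "76 9 88 0 0 0"

```text
t: 3.25
position: [0.5531, -0.1196, 0.0453]
orientation: [0.712, 0.702, -0.0, 0.001]
contact_force: [-1.5, -4.6, 2.8]
width: -0.0
grip_force: 1.9
```

step_arm --pt "8 0 0 0 0 0" --pt "16 0 0 0 0 0" --pt "24 0 0 0 0 0" --pt "31 0 0 0 0 0" --pt "38 0 0 0 0 0" --pt "44 0 0 0 0 0" --pt "48 0 0 0 0 0" --pt "48 0 0 0 0 0"

```text
t: 4.25
position: [0.5535, -0.0714, 0.0448]
orientation: [0.712, 0.702, -0.0, 0.001]
contact_force: [-2.4, -7.2, 5.5]
width: 0.003
grip_force: 3.6
```

step_arm --pt "2 0 0 0 0 0" --pt "3 0 0 0 0 0" --pt "4 0 0 0 0 0" --pt "5 0 0 0 0 0" --pt "6 0 0 0 0 0" --pt "6 0 0 0 0 0" --pt "6 0 0 0 0 0" --pt "6 0 0 0 0 0"

```text
t: 5.25
position: [0.5535, -0.0667, 0.0448]
orientation: [0.712, 0.702, -0.001, 0.001]
contact_force: [-1.9, -10.6, 5.3]
width: 0.002
grip_force: 5.3
```

step_arm --pt "1 0 0 0 0 0" --pt "2 0 0 0 0 0" --pt "3 0 0 0 0 0" --pt "3 0 0 0 0 0" --pt "3 0 0 0 0 0" --pt "3 0 0 0 0 0" --pt "3 0 0 0 0 0" --pt "3 0 0 0 0 0"

```text
t: 6.25
position: [0.5537, -0.0665, 0.0449]
orientation: [0.711, 0.703, -0.002, 0.003]
contact_force: [-4.3, -19.7, 4.9]
width: 0.002
grip_force: 10.0
```

Run:
```python
from h import *
s=monitor.state();print(s["position"],s["contact_force"])
f=lambda i:cv2.resize(i,None,fx=4.4,fy=4.4,interpolation=cv2.INTER_CUBIC)
a=get_image("scene")[175:255,235:325,::-1];b=get_image("side")[180:260,240:330,::-1]
cv2.imwrite("pics/z1.png",np.hstack([f(a),f(b)]))
```

```text
[ 0.5536552  -0.06650564  0.04494967] [ -4.26737606 -19.73433052   4.9315032 ]
```

View pics/z1.png

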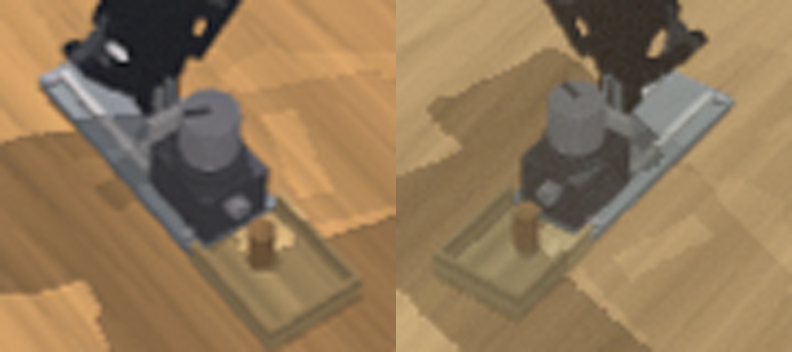

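The slide is on its stop: no further motion while the force rose to 20 N. The dowel stands in the tray, at (262,245) in the left crop, with the pin showing at the exit. I'll let the slide back gently.

step_arm --pt "-9 0 0 0 0 0" --pt "-18 0 0 0 0 0" --pt "-27 0 0 0 0 0" --pt "-37 0 0 0 0 0" --pt "-47 0 0 0 0 0" --pt "-57 0 0 0 0 0" --pt "-70 0 0 0 0 0" --pt "-85 0 0 0 0 0"

```text
t: 7.35
position: [0.5508, -0.1463, 0.0437]
orientation: [0.712, 0.702, -0.0, -0.002]
contact_force: [0.3, -0.2, 0.3]
width: 0.005
grip_force: 0.0
```

Run:
```python
from h import *
s=monitor.state();print(s["position"],s["orientation"],s["qpos"],s["contact_force"])
T=[.552,-.012,.15]
print(tool(T,s))
```

```text
[ 0.55082179 -0.1462883   0.04366284] [ 7.12431634e-01  7.01739560e-01 -2.20163197e-04 -1.64557055e-03] [-4.55964621e-01  7.30220965e-01  1.70428464e+00  1.03154566e-03
  7.10338928e-01 -4.41626730e-01] [ 0.30478991 -0.16284763  0.26992971]
[ 134.50272524   -1.1342587  -106.06629602]
```

step_arm --pt "0 0 -30 0 0 0" --pt "0 0 -65 0 0 0" --pt "0 0 -100 0 0 0" --pt "20 0 -120 0 0 -10" --pt "50 -1 -120 0 0 -20" --pt "80 -1 -120 0 0 -30" --pt "110 -1 -120 0 0 -40" --pt "134 -1 -120 0 0 -50" --claw 100

```text
t: 8.35
position: [0.552, -0.0115, 0.1638]
orientation: [0.346, 0.938, 0.0, -0.001]
contact_force: [0.4, -0.5, 0.9]
width: 0.998
grip_force: 0.0
```

step_arm --pt "0 0 0 0 0 -10" --pt "0 0 0 0 0 -20" --pt "0 0 0 0 0 -30" --pt "0 0 0 0 0 -40" --pt "0 0 0 0 0 -50" --pt "0 0 0 0 0 -50" --pt "0 0 0 0 0 -50" --pt "0 0 0 0 0 -50"

```text
t: 9.35
position: [0.5529, -0.0127, 0.1642]
orientation: [-0.079, 0.997, 0.0, -0.0]
contact_force: [0.4, -0.4, -0.1]
width: 0.995
grip_force: 0.0
```

Run:
```python
from h import *
s=monitor.state();print(s["position"],s["orientation"],s["qpos"],s["contact_force"],np.abs(s["joint_velocities"]).max(),s["moment"])
im=get_image("wrist")[:,:,::-1];cv2.imwrite("pics/w3.png",im)
print(proj("wrist",[[.552,-.012,.094],[.552,-.012,.098]],s))
```

```text
[ 0.55286449 -0.01271091  0.16420602] [-7.88324547e-02  9.96887857e-01  1.11982214e-04 -1.76774283e-04] [-2.25138313e-01  5.21359530e-01  1.68027993e+00  1.33506873e-04
  9.40357580e-01 -1.95384204e+00] [ 0.40191555 -0.41932586 -0.08426334] 0.0047157618928442505 [ 0.00324126 -0.05404914 -0.03571586]
[[287.07660011 224.21286674]
 [287.13137805 226.30676711]]
```

View pics/w3.png

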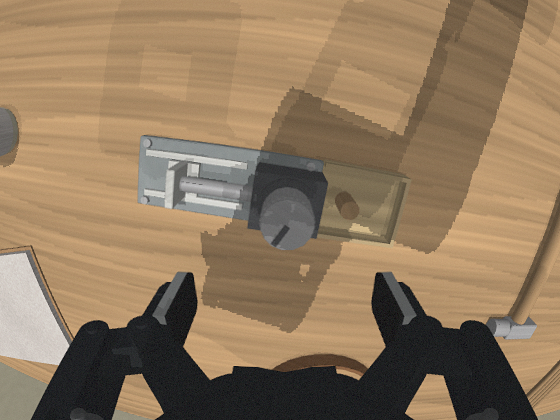

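The wrist view shows the slide back at rest with the tab at (175,185), and the dowel in the tray at (347,205). The cap top is at about (288,222), with the rib running to (274,245). I'll refine the cap circle numerically.

Run:
```python
from h import *
s=monitor.state()
im=cv2.imread("pics/w3.png",0)[170:270,240:340]
g=cv2.resize(im,None,fx=4,fy=4,interpolation=cv2.INTER_CUBIC)
c=cv2.HoughCircles(cv2.GaussianBlur(g,(7,7),2),cv2.HOUGH_GRADIENT,1,10,param1=60,param2=20,minRadius=90,maxRadius=130)
for q in c[0][:4]: print(q[:2]/4+[240,170],q[2]/4)
th=np.linspace(0,6.28,40)
for z in(.094,.097):
  P=proj("wrist",np.c_[.552+.019*np.cos(th),-.012+.019*np.sin(th),0*th+z],s);print(z,P.min(0),P.max(0),P.mean(0))
```

```text
Traceback (most recent call last):
TypeError: 'NoneType' object is not subscriptable
```

Run:
```python
import cv2,numpy as np
im=cv2.imread("pics/w3.png")[165:275,220:360]
cv2.imwrite("pics/w3c.png",cv2.resize(im,None,fx=5,fy=5,interpolation=cv2.INTER_CUBIC))
```

```text
(no output)
```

View pics/w3c.png

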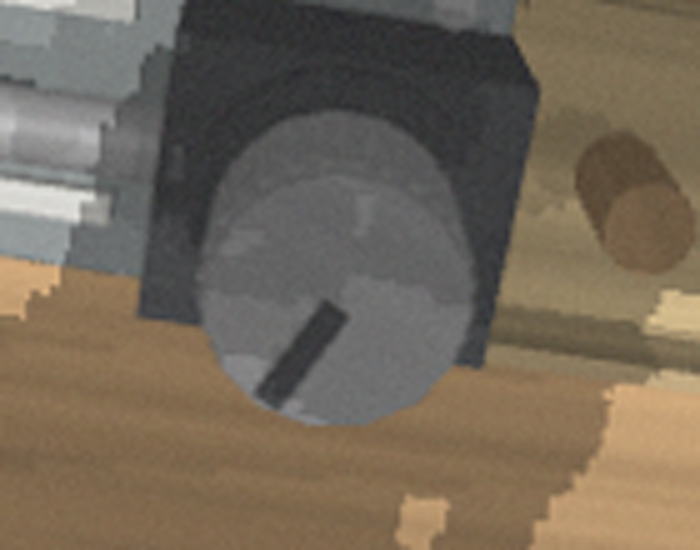

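The zoomed crop puts the top-face centre at full pixel (287.4,225.2), which matches (0.552, -0.012, 0.096). The rib's world angle is about -0.49 rad, so the cap angle is probably about 0.5. I'll descend and grip.

step_arm --pt "1 1 20 0 0 0" --pt "1 1 40 0 0 0" --pt "1 1 60 0 0 0" --pt "1 1 75 0 0 0" --pt "1 1 88 0 0 0" --pt "1 1 97 0 0 0" --pt "1 1 97 0 0 0" --pt "1 1 97 0 0 0"

```text
t: 10.4
position: [0.5522, -0.0119, 0.0676]
orientation: [-0.08, 0.997, -0.0, 0.0]
contact_force: [0.2, -0.3, -0.6]
width: 0.998
grip_force: 0.0
```

step_arm --pt "0 0 0 0 0 0" --pt "0 0 0 0 0 0" --pt "0 0 0 0 0 0" --pt "0 0 0 0 0 0" --pt "0 0 0 0 0 0" --pt "0 0 0 0 0 0" --pt "0 0 0 0 0 0" --pt "0 0 0 0 0 0" --claw 0

```text
t: 11.4
position: [0.5519, -0.0109, 0.0681]
orientation: [-0.079, 0.997, 0.001, 0.0]
contact_force: [-1.7, 2.7, 5.8]
width: 0.429
grip_force: 59.5
```

Run:
```python
from h import *
s=monitor.state();print(s["position"],s["qpos"],s["contact_force"],s["moment"],s["width"],s["grip_force"])
```

```text
[ 0.55186135 -0.01087734  0.06812847] [-0.22298441  0.67329     1.74447536  0.00219483  0.72370749 -1.95379905] [-1.70378872  2.73070719  5.79104323] [ 0.60339738  0.12352271 -0.08911041] 0.42858445712022447 59.47067141532898
```

step_arm --pt "0 0.8 0.2 0 0 9" --pt "0 0.8 0.4 0 0 18" --pt "0 0.8 0.6 0 0 27" --pt "0 0.8 0.8 0 0 36" --pt "0 0.8 1.0 0 0 45" --pt "0 0.8 1.2 0 0 54" --pt "0 0.8 1.4 0 0 63" --pt "0 0.8 1.6 0 0 72"

```text
t: 12.4
position: [0.5519, -0.0109, 0.0665]
orientation: [0.524, 0.852, 0.0, 0.0]
contact_force: [-0.8, 0.7, 5.1]
width: 0.427
grip_force: 59.4
```

step_arm --pt "0 0 0.2 0 0 8" --pt "0 0 0.4 0 0 16" --pt "0 0 0.6 0 0 24" --pt "0 0 0.8 0 0 32" --pt "0 0 0.9 0 0 40" --pt "0 0 1.1 0 0 48" --pt "0 0 1.3 0 0 56" --pt "0 0 1.3 0 0 56"

```text
t: 13.4
position: [0.5519, -0.0109, 0.0653]
orientation: [0.861, 0.508, 0.0, 0.0]
contact_force: [-0.5, 0.6, 4.8]
width: 0.43
grip_force: 59.5
```

```bash
cat > st.py <<'E'
from h import *
s=monitor.state();o=s["orientation"];print(s["t"],s["position"].round(4),s["qpos"].round(4),s["contact_force"].round(1),s["moment"].round(3),s["width"].round(3),"psi",np.degrees(2*np.arctan2(o[1],o[0]))%360,"eff6",s["effort"][5])
E
python3 st.py
```

```text
Traceback (most recent call last):
  File "st.py", line 2, in <module>
    s=monitor.state();o=s["orientation"];print(s["t"],s["position"].round(4),s["qpos"].round(4),s["contact_force"].round(1),s["moment"].round(3),s["width"].round(3),"psi",np.degrees(2*np.arctan2(o[1],o[0]))%360,"eff6",s["effort"][5])
                                                                                                                                                 ^^^^^^^^^^^^^^^^
AttributeError: 'float' object has no attribute 'round'
```

```bash
sed -i 's/s\["width"\].round(3)/s["width"]/' st.py; python3 st.py
```

```text
13.4 [ 0.5519 -0.0109  0.0653] [-2.2230e-01  6.7810e-01  1.7459e+00  5.0000e-04  7.1700e-01  2.8240e-01] [-0.5  0.6  4.8] [ 0.155  0.168 -0.095] 0.43047584486622914 psi 61.0606932749747 eff6 0.09133709594607353
```

step_arm --pt "0 0 0.1 0 0 2" --pt "0 0 0.1 0 0 4" --pt "0 0 0.1 0 0 6" --pt "0 0 0.2 0 0 8" --pt "0 0 0.2 0 0 10" --pt "0 0 0.3 0 0 12" --pt "0 0 0.3 0 0 14" --pt "0 0 0.3 0 0 14"

```text
t: 14.4
position: [0.5519, -0.0108, 0.065]
orientation: [0.917, 0.399, 0.0, 0.0]
contact_force: [-1.6, 0.3, 6.0]
width: 0.428
grip_force: 59.5
```

```bash
python3 st.py
```

```text
14.4 [ 0.5519 -0.0108  0.065 ] [-2.223e-01  6.787e-01  1.746e+00  5.000e-04  7.164e-01  5.263e-01] [-1.6  0.3  6. ] [ 0.189  0.159 -0.117] 0.42763887189605615 psi 47.0889180864766 eff6 -0.03606367274187505
```

step_arm --pt "0 0 0 0 0 1.5" --pt "0 0 0.1 0 0 3" --pt "0 0 0.1 0 0 4.5" --pt "0 0 0.1 0 0 6" --pt "0 0 0.2 0 0 7.5" --pt "0 0 0.2 0 0 9" --pt "0 0 0.2 0 0 10" --pt "0 0 0.2 0 0 10"

```text
t: 15.4
position: [0.5518, -0.0109, 0.0647]
orientation: [0.948, 0.318, 0.0, 0.0]
contact_force: [-0.8, 0.5, 6.5]
width: 0.426
grip_force: 59.5
```

```bash
python3 st.py
```

```text
15.4 [ 0.5518 -0.0109  0.0647] [-2.2230e-01  6.7910e-01  1.7461e+00  4.0000e-04  7.1590e-01  7.0060e-01] [-0.8  0.5  6.5] [ 0.108  0.189 -0.044] 0.4255671277185921 psi 37.102453975511246 eff6 -0.042105725733563304
```

step_arm --pt "0 0 0 0 0 1" --pt "0 0 0 0 0 2" --pt "0 0 0 0 0 3" --pt "0 0 0.1 0 0 4" --pt "0 0 0.1 0 0 5" --pt "0 0 0.1 0 0 6" --pt "0 0 0.1 0 0 6" --pt "0 0 0.1 0 0 6"

```text
t: 16.4
position: [0.5518, -0.0108, 0.0646]
orientation: [0.963, 0.269, 0.0, 0.0]
contact_force: [-0.8, 1.7, 5.0]
width: 0.429
grip_force: 59.5
```

```bash
python3 st.py
```

```text
16.4 [ 0.5518 -0.0108  0.0646] [-2.2210e-01  6.7930e-01  1.7461e+00 -2.0000e-04  7.1560e-01  8.0420e-01] [-0.8  1.7  5. ] [0.163 0.17  0.347] 0.4293872625450294 psi 31.205469509225527 eff6 0.2857849281281233
```

The moment jumped at about psi 32°, close to the 33° predicted from the rib. I'll turn a little further to confirm the stop.

step_arm --pt "0 0 0 0 0 0.5" --pt "0 0 0 0 0 1" --pt "0 0 0 0 0 1.5" --pt "0 0 0 0 0 2" --pt "0 0 0 0 0 2" --pt "0 0 0 0 0 2" --pt "0 0 0 0 0 2" --pt "0 0 0 0 0 2"

```text
t: 17.4
position: [0.5518, -0.0109, 0.0646]
orientation: [0.967, 0.256, -0.0, 0.001]
contact_force: [-0.2, 0.3, 5.8]
width: 0.425
grip_force: 59.5
```

```bash
python3 st.py
```

```text
17.4 [ 0.5518 -0.0109  0.0646] [-0.2212  0.6793  1.746  -0.0029  0.7156  0.8347] [-0.2  0.3  5.8] [0.36  0.159 1.605] 0.4253002158560239 psi 29.6245810682474 eff6 1.6153671965003014
```

The moment is 1.6 N·m, so the cap is firmly bottomed, with contact at about psi 31.4°. Backing off a quarter turn means psi 121.5°, rising 2 mm.

step_arm --pt "0 0 -0.1 0 0 -6" --pt "0 0 -0.3 0 0 -15" --pt "0 0 -0.5 0 0 -24" --pt "0 0 -0.7 0 0 -33" --pt "0 0 -0.9 0 0 -42" --pt "0 0 -1.1 0 0 -51" --pt "0 0 -1.3 0 0 -60" --pt "0 0 -1.5 0 0 -69"

```text
t: 18.4
position: [0.5519, -0.0109, 0.0661]
orientation: [0.654, 0.757, 0.0, 0.0]
contact_force: [-1.6, 1.1, 6.0]
width: 0.426
grip_force: 59.5
```

step_arm --pt "0 0 -0.1 0 0 -6" --pt "0 0 -0.2 0 0 -12" --pt "0 0 -0.4 0 0 -18" --pt "0 0 -0.5 0 0 -23" --pt "0 0 -0.5 0 0 -23" --pt "0 0 -0.5 0 0 -23" --pt "0 0 -0.5 0 0 -23" --pt "0 0 -0.5 0 0 -23"

```text
t: 19.4
position: [0.5519, -0.0108, 0.0666]
orientation: [0.491, 0.871, 0.0, 0.0]
contact_force: [-0.2, 0.9, 5.0]
width: 0.431
grip_force: 59.5
```

```bash
python3 st.py;python3 - <<'E'
from h import *
im=get_image("wrist")[:,:,::-1][165:275,220:360]
f=lambda i,k:cv2.resize(i,None,fx=k,fy=k,interpolation=cv2.INTER_CUBIC)
a=f(im,2.5);b=f(get_image("scene")[175:255,235:325,::-1],4.4)
o=np.zeros((352,a.shape[1]+b.shape[1],3),np.uint8);o[:a.shape[0],:a.shape[1]]=a;o[:,a.shape[1]:]=b
cv2.imwrite("pics/end.png",o)
E
```

```text
19.4 [ 0.5519 -0.0108  0.0666] [-2.2230e-01  6.7590e-01  1.7453e+00  4.0000e-04  7.1980e-01 -7.6580e-01] [-0.2  0.9  5. ] [0.25  0.159 0.058] 0.43135147171851174 psi 121.12616766912232 eff6 0.05046535050496459
```

View pics/end.png

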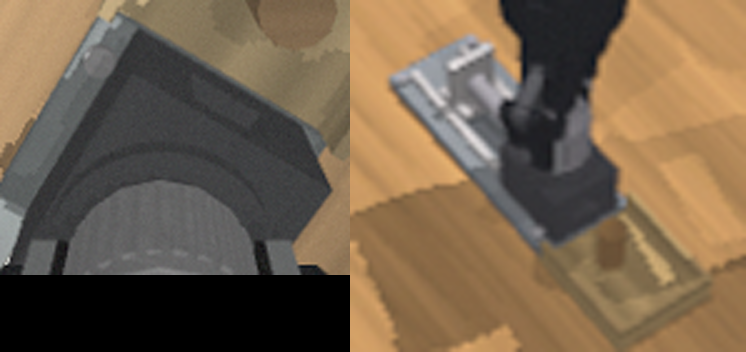

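The gripper holds the cap, the slide is at rest and the dowel is in the tray at (612,245). My last picture checks the rib against the gripper for slip.

Run:
```python
from h import *
s=monitor.state()
im=get_image("wrist")[:,:,::-1][230:350,210:350]
cv2.imwrite("pics/end2.png",cv2.resize(im,None,fx=5,fy=5,interpolation=cv2.INTER_CUBIC))
# predicted rib: cap angle 3.2-1.571 -> world angle = yaw - angle
c=np.array([.552,-.0115,.096])
for a in (1.53,1.63,1.73):
  w=-.006-a;print(a,((proj("wrist",[c,c+.016*np.array([np.cos(w),np.sin(w),0])],s)-[210,230])*5).round(0).tolist())
```

```text
1.53 [[378.0, 393.0], [290.0, 515.0]]
1.63 [[378.0, 393.0], [275.0, 508.0]]
1.73 [[378.0, 393.0], [261.0, 500.0]]
```

View pics/end2.png

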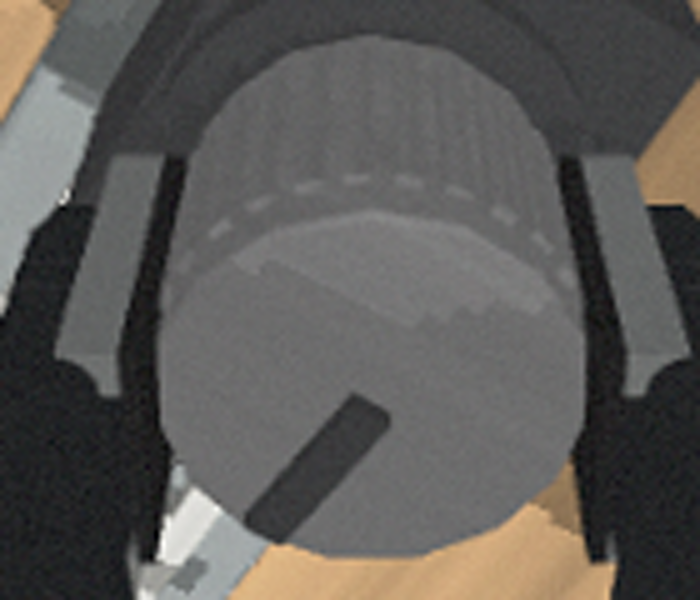

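The rib runs from (372,407) to (265,530) in the crop, which gives a cap angle of about 1.62 rad against the 1.63 target, so the cap did not slip. Handing in.

```bash
python3 -c "
from bench import bot
print(bot.job_done())"
```

```text
the job is handed in; nothing more can be done
None
```

The job is handed in with no verdict returned: the dowel is in the tray, the slide has sprung back, and the cap was bottomed, backed off a quarter turn (rib reads about 1.62 rad against 1.63) and is still gripped; the hammer and glue jar were not touched.

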